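Lock the blender's battery hatch and wake the base

ROBOT

A 6-joint arm with a two-finger parallel gripper is mounted at the origin on the work surface. World frame = base frame: x ahead of the robot, y to its left, z up, the work surface at z = 0. Lengths are in m, angles in rad, forces in N, time in s.
With the tool pointing down it reaches from about 0.275 to 0.825 m from the base axis. Payload 5.2 kg.
Tool frame: the origin (TCP) lies at the very end of the fingers, on their centre line; the grasp point (between the pads) lies 19 mm behind it; z points along the fingers, y is the line along which they close (so a half turn about z gives the same grasp; the last joint's range is limited). The gripper opens to 93 mm and grips with 3 to 60 N. Pads are 15 mm wide; open, the fingers measure 128 mm over their backs; the gripper's body (75 mm by 188 mm) begins 65 mm behind the grasp point.
Start: joints at [1.083, 0.259, 1.535, -0, 1.348, -0.203], TCP at [0.155, 0.528, 0.219] pointing down, gripper open.
Joint ranges: [-3.14, 3.14], [-0.91, 2.08], [0.19, 2.58], [-1.22, 4.36], [0.22, 2.71], [-3.12, 3.12]. Speed limits (rad/s): [2.57, 2.57, 3.14, 3.14, 3.14, 3.14].

INTERFACE

Orientations are given as a 3x3 rotation matrix whose columns are the frame's x, y, z axes.
In Python, from plant import r gives the robot as it stands.
- The arm moves only by the tool jog_arm, never from a script. Its argument "steps" is one flat list of numbers, 5 for each row, row after row: the opening, from 0 (shut) to 1 (fully open), then the shift along the tool's x, y, z as a fraction of full scale, then the turn about the tool's z as a fraction of full scale. A call has 1 to 20 rows; each row is the pose to reach, as a shift and turn from the pose commanded when the call began, along the tool's axes at that moment; what a row does not reach only later rows make up. Full scale, the value 1, is 0.2 m for a shift and 90 degrees for a turn. A row lasts 1/10 s, in which the tool goes at most 50 mm and 8.59 degrees, less where a joint would pass 70% of its speed; a pose out of reach is approached as far as the arm can. A call with a number of a shift or a turn outside -1 to 1 is refused whole. A call with a gripper value outside its range is refused whole. The fingers move at their own pace and stop on an object; "grip_force" is the grip in N (left out, the last holds). Time passes only in rows, so rows that repeat a pose let the fingers close. It gives the time, the measured TCP pose, the force, the opening and the grip force at its end, in the units of the state.
- r.get_state(): the state, without advancing time (a new reading comes with each control period).
- r.capture(name): name is "side" or "top" or "wrist"; returns the picture (384x512x3 uint8, blue, green, red); there is no depth.
- r.get_calibration(name): a dict with "fx", "fy", "cx", "cy" (pixels), "world_from_camera" (4x4, takes a point from camera to world coordinates). Camera axes: x right, y down, z forward; pixel columns grow to the right and rows downward; lengths in m; the calibration is good to about 2 mm. A picture is of the moment at which its call begins: read the wrist's pose just before it. get_calibration takes no time and is no camera call; for the wrist camera it gives the pose at the moment of the call.
- r.job_done(): hands the job in; it is judged then, once.
The state is a dict: "t": time; "qpos": joint angles; "joint_vel": joint speeds; "tau": joint torques, N m; "position": TCP position; "ee_rot": TCP orientation; "contact_force": force on the tool from outside, world axes, zero at the start; "wrist_torque": the same for the moment, N m; "gripper_width": finger opening in m; "grip_force": force on a finger pad.
Only numpy, scipy, OpenCV 4.12 (cv2) and the standard library are available. Lean on these libraries where they do the work, as an engineer would, in place of code of your own. Each camera call takes 0.05 s, during which the arm holds its last target. There are 200 camera calls.

TASK

The blender base has a fresh battery: lock its hatch with the wide flat driver by pushing the slotted lock in part way, never hard down onto the battery beneath, and turning it clockwise through its quarter turn to the stop, so that it throws its bolt and springs back out, seated in line with the two moulded ribs. Stand the driver back in its own hole in the wooden block. With the hatch locked, slide the child-lock tab aside and press the power button fully down; leave the tab aside and the other things on the counter where they are.

Things in the scene. Friction and masses are not known exactly. Their poses are not given: they have to be found in the camera images.
- blender: Blender motor base, fixed, black, foot 250 (x) x 200 (y) mm, rear deck 120 mm high. Origin: centre of its underside; x from its front (robot side) to its rear, y to its left, z up. The front half of its top slopes 20 degrees down to the front: on its left the grey battery hatch (104 x 86 mm) with the lock, on its right the power button and, 52 mm down the slope from it, the child-lock tab.
- lock_face (a point): Middle of the round steel face (25 mm across, 1 mm proud of the hatch) of the slotted lock, in the slot's mouth. Frame as the panel, it does not turn: x up the slope, y to the blender's left, z outward (20 degrees off vertical). Slot: closed ends, 19 long, 4.0 wide, 6 mm deep; while open it lies, seen from outside, 0.08 rad clockwise to 0.9 rad anticlockwise of this y: look or feel for it.
- bolt (a joint): How far the lock has thrown the steel bolt out of the hatch's right edge into its keeper, m: 0 = open, 0.008 = lock at its locked stop (slot up and down the slope, in line with two moulded ribs). The throw comes late: 0 until 1.07 rad before the stop, 0.0043 at 0.57 rad and 0.0073 at 0.14 rad before the stop.
- lock_push (a joint): How far the lock is pushed in, m: 0 = standing out, 0.010 = stop; battery below is touched at 0.007. Spring: 4 N to start it, 10 N at 3 mm, 18 N at 7 mm. It turns clockwise past 0.12 rad only while over 3 mm in, until 1.45 rad; friction 0.12 N m. Locked stop: 1.571 rad clockwise of slot-along-y. There, let go, it springs out to 0: seated. Let go on the way it stays 3 mm in.
- driver: Wide flat driver, 140 mm long, about 120 g, starts upright, blade down, in a hole of the block. Origin: middle of the blade's end; z up the handle; x along the blade's width. Blade 16 wide, 2.5 thick, 16 mm long; round shank 9 mm thick; wooden handle from 62 mm (flat shoulder 30 mm across, resting on the block) to 140 mm, a plain round grip 28 mm across from 80 to 130 mm.
- caddy: Dark wooden tool block, fixed, 160 (x) x 70 (y) x 70 mm high; two round holes, 22 mm across, right through, at x = -45 and +45 mm. Origin: centre of its underside. One hole holds the driver, the other the brush.
- tab (a joint): Slide of the child-lock tab, m: 0 = locking, 0.014 = fully aside, to the blender's right (-y of the blender). Starts at 0 to 0.003. The button is free beyond 0.010. Friction about 1.5 N; stays where left.
- tab_nub (a point): Middle of the top of the tab's grey nub, 10 x 10 mm, standing 10 mm off the panel. Frame as the panel: x up the slope, y to the blender's left, z outward.
- power (a joint): Travel of the power button, m: 0 = up, 0.005 = fully down; springs back. 1.5 N to start, 5 N when down; the child lock blocks it.
- power_top (a point): Middle of the top of the round steel power button, 22 mm across, 8 mm proud of the panel. Frame as the panel: x up the slope, y to the blender's left, z outward.
- brush: Bystander: bottle brush, bristle head up, in the other hole of the block, 142 mm long; origin at its lower end.
- pitcher: Bystander: steel milk pitcher, 84 mm across, 100 mm high; origin centre of underside.
- jar: Bystander: frosted glass jar with twist cap, 76 mm across, 120 mm high; origin centre of underside.
- tamper: Bystander: wooden tamper, 58 mm across, 92 mm high; origin centre of underside.
- cup: Bystander: red ceramic espresso cup, 64 mm across, 60 mm high; origin centre of underside.
- tin: Bystander: tin with lid, 68 mm across, 75 mm high; origin centre of underside.
- battery: Bystander: the spent battery pack, black, 100 x 62 x 30 mm; origin centre of underside.
Mind the look-alikes: they are no part of the job. Leave any orange look-alike of the driver alone.

How it is judged:
By the outcome, as a careful person would: the job done as asked, in the order asked, and still so for the second after the job is handed in, with the robot touching nothing.
It also fails if it takes over 72 s, if anything falls off the work surface, if the arm or the gripper's body presses on something with over 40 N, if the wrist force passes 120 N, or if a joint passes its speed limit or range.

## Working session

There is one attempt and no reset: what is moved stays moved. The work goes in short steps, Python scripts to look and compute and a tool call to move; the robot and the scene stay as the last step left them, time stands still between calls to the robot, and variables do not carry over. Pictures are saved under pics/ and viewed, at most 10 in all, crops included, and the job is handed in when it is done.

Besides the shell and the picture viewer there is one more tool, called after "Request:" as a command line: name --argument value ..., lists and objects as JSON in quotes. jog_arm: Moves the arm, as the interface text tells. Its arguments: {"type":"object","properties":{"steps":{"type":"array"},"grip_force":{"type":"number"}},"required":["steps"]}

```bash
ls; mkdir -p pics
python3 - <<'E'
from plant import r
import cv2,numpy as np
s=r.get_state();print(s)
for n in("top","side"):
    im=r.capture(n);cv2.imwrite(f"pics/{n}0.png",im)
    c=r.get_calibration(n);print(n,c)
a=cv2.imread("pics/top0.png");b=cv2.imread("pics/side0.png")
E
```

```text
pics
{'t': 0.0, 'qpos': array([ 1.08320516e+00,  2.59358554e-01,  1.53606452e+00, -2.31265625e-05,
        1.34802567e+00, -2.02782077e-01]), 'joint_vel': array([-0.00193435,  0.00017539, -0.00156129, -0.00121122, -0.00180896,
       -0.00077989]), 'tau': array([-1.14336963e-03, -4.37309968e+01, -2.84000266e+01,  7.15980702e-02,
        4.16162505e-02, -1.63199597e-04]), 'position': array([0.1542483 , 0.52735325, 0.21781681]), 'ee_rot': array([[-9.59716604e-01,  2.80968537e-01, -8.49650705e-04],
       [ 2.80969601e-01,  9.59715249e-01, -1.65035708e-03],
       [ 3.51724323e-04, -1.82260112e-03, -9.99998277e-01]]), 'contact_force': array([0.16241974, 0.1341377 , 0.2882344 ]), 'wrist_torque': array([ 0.02611268, -0.01242675,  0.02409802]), 'grip_force': 0.0, 'gripper_width': 0.09298991970655676}
top {'fx': 486.75627825749194, 'fy': 486.75627825749194, 'cx': 261.78867151340893, 'cy': 190.72101226567094, 'world_from_camera': array([[ 2.14234779e-02, -9.97604122e-01,  6.57803186e-02,
         4.86939220e-01],
       [-9.99770451e-01, -2.13584078e-02,  1.69236767e-03,
         1.40079676e-03],
       [-2.83350087e-04, -6.58014752e-02, -9.97832694e-01,
         1.35018131e+00],
       [ 0.00000000e+00,  0.00000000e+00,  0.00000000e+00,
         1.00000000e+00]])}
side {'fx': 464.425240440049, 'fy': 464.425240440049, 'cx': 255.90928707363514, 'cy': 189.9034118758274, 'world_from_camera': array([[ 0.98388419, -0.0749258 ,  0.16235156,  0.39260671],
       [-0.17716144, -0.53138029,  0.82840136, -0.8975713 ],
       [ 0.02420178, -0.84381343, -0.53609063,  0.66430123],
       [ 0.        ,  0.        ,  0.        ,  1.        ]])}
```

View pics/top0.png

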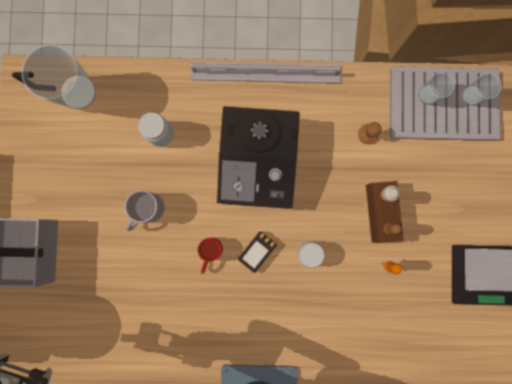

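View pics/side0.png

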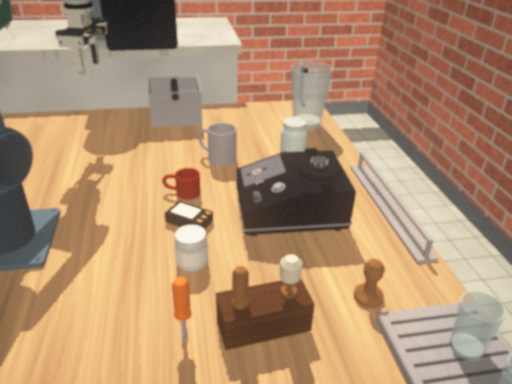

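The top view shows the blender at about (258,157), with the hatch and lock at about (238,186). The caddy is at (385,212), with a wooden-handled tool at (392,229) and the white brush at (390,193). An orange look-alike stands outside the block at (393,267). The tool in the block fits the driver, because it has a wooden handle and sits in a hole. I'll confirm with an enlarged crop.

```bash
cat > h.py <<'E'
from plant import r
import cv2,numpy as np
def ray(n,u,v,c=None):
    c=c or r.get_calibration(n);T=c["world_from_camera"]
    d=T[:3,:3]@np.array([(u-c["cx"])/c["fx"],(v-c["cy"])/c["fy"],1]);return T[:3,3],d
def atz(n,u,v,z,c=None):
    o,d=ray(n,u,v,c);return o+d*(z-o[2])/d[2]
def proj(n,p,c=None):
    c=c or r.get_calibration(n);T=c["world_from_camera"];q=T[:3,:3].T@(np.array(p)-T[:3,3])
    return np.array([c["fx"]*q[0]/q[2]+c["cx"],c["fy"]*q[1]/q[2]+c["cy"]])
def crop(im,u,v,w,h,k):
    return cv2.resize(im[v:v+h,u:u+w],None,fx=k,fy=k,interpolation=cv2.INTER_CUBIC)
E
python3 - <<'E'
from h import *
a=cv2.imread("pics/top0.png");b=cv2.imread("pics/side0.png")
L=crop(a,210,100,95,112,5) # 475x560
R=np.vstack([crop(a,360,175,60,60,5)[:300,:300],crop(b,210,245,100,100,3)[:260]])
R=R[:560]
cv2.imwrite("pics/c1.png",np.hstack([L,R]))
E
```

```text
(no output)
```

View pics/c1.png

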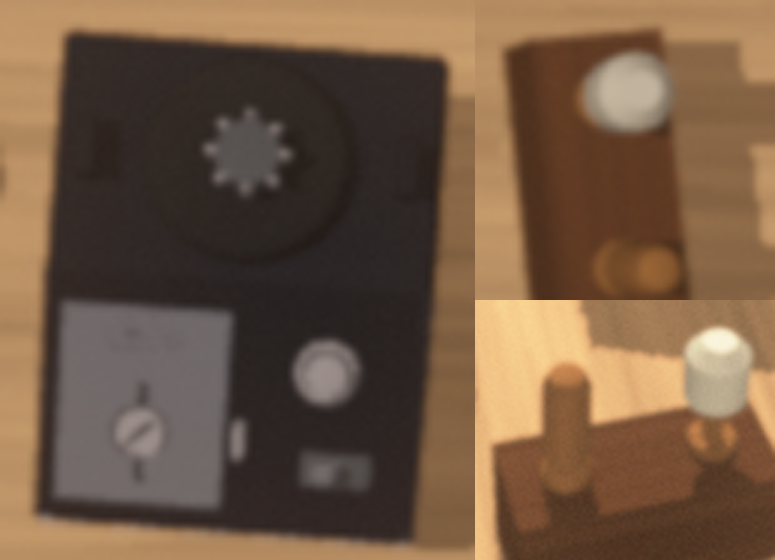

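The crop confirms it: the wooden handle in the block's near hole (full image about (392,229), next to the white brush) is the driver. The lock is at (237.8,186.6) with its slot running lower-left to upper-right, the button at (275.4,174.6) and the nub at (274.4,194.2).

Run:
```python
from h import *
f=lambda u,v,x0=210,y0=100:(u/5+x0,v/5+y0)
P={k:atz("top",*f(u,v),z) for k,u,v,z in [("FL",38,515,0.0),("FR",412,542,0),("RL",67,34,.12),("RR",446,60,.12),("lock",139,433,.09),("btn",327,371,.1),("nub",320,470,.09)]}
for k in P:print(k,P[k].round(4))
print(np.linalg.norm(P["FL"]-P["FR"]),np.linalg.norm(P["RL"]-P["RR"]),np.linalg.norm((P["RL"]-P["FL"])[:2]),np.linalg.norm((P["RR"]-P["FR"])[:2]))
d=P["FL"]-P["FR"];print("yaw",np.arctan2(-d[0],d[1]));d=P["RL"]-P["RR"];print("yaw",np.arctan2(-d[0],d[1]))
# caddy / driver: handle top z=.148 and base z=.07
print("hand top",atz("top",360+182/5,175+268/5,.145),"shoulder",atz("top",360+146/5,175+268/5,.075))
# triangulate w side: handle top
o1,d1=ray("top",360+182/5,175+268/5);o2,d2=ray("side",210+92/3,245+70/3)
A=np.c_[d1,-d2];s=np.linalg.lstsq(A,o2-o1,rcond=None)[0];print(o1+d1*s[0],o2+d2*s[1])
for z in(0.07,):print("side base",atz("side",210+92/3,245+185/3,z))
```

```text
FL [0.5392 0.1256 0.    ]
FR [ 0.5286 -0.0822  0.    ]
RL [0.7814 0.1064 0.12  ]
RR [ 0.772  -0.0879  0.12  ]
lock [0.5794 0.066  0.09  ]
btn [ 0.6128 -0.0307  0.1   ]
nub [ 0.5622 -0.0283  0.09  ]
0.2080681072061016 0.19459489458011475 0.24292962473972 0.24343141574066313
yaw -0.05065744257151099
yaw -0.04804577981208684
hand top [ 0.4798167 -0.3307693  0.145    ] shoulder [ 0.4790001  -0.33126308  0.075     ]
[ 0.47982735 -0.3302729   0.14680105] [ 0.4820265  -0.33055949  0.14686704]
side base [ 0.48085363 -0.34168201  0.07      ]
```

```bash
cat >> h.py <<'E'
def go(p,psi=None):
    """print shift (fractions, tool axes) and turn for a TCP target p and tool-x heading psi"""
    s=r.get_state();R=s["ee_rot"];d=R.T@(np.array(p)-s["position"])/0.2
    h=np.arctan2(R[1,0],R[0,0]);t=0 if psi is None else -((psi-h+np.pi)%(2*np.pi)-np.pi)/(np.pi/2)
    print("shift",d.round(4),"turn",round(t,4),"head",round(h,3),"q6",s["qpos"][5].round(2))
def st():
    s=r.get_state();print("t",round(s["t"],2),"pos",s["position"].round(4),"F",s["contact_force"].round(1),"M",s["wrist_torque"].round(2),"w",round(s["gripper_width"],4),"g",round(s["grip_force"],1),"q6",s["qpos"][5].round(2))
E
python3 - <<'E'
from h import *
c=r.get_calibration("wrist");T=c["world_from_camera"];s=r.get_state();R=s["ee_rot"]
print(c["fx"],c["cx"],c["cy"]);print((R.T@T[:3,:3]).round(3),(R.T@(T[:3,3]-s["position"])).round(4))
go([.54,.05,.26],np.pi)
E
```

```text
316.7067670199593 257.26127414915385 187.96218249624528
[[ 0.001 -0.967 -0.255]
 [ 1.     0.001 -0.001]
 [ 0.001 -0.255  0.967]] [ 0.071   0.0003 -0.166 ]
shift [-2.5216 -1.7495 -0.2085] turn -0.1813 head 2.857 q6 -0.2
```

Request:
jog_arm --steps '[1, -0.95, -0.65, 0, 0, 1, -0.95, -0.65, 0, 0, 1, -0.95, -0.65, 0, 0, 1, -0.95, -0.65, 0, 0, 1, -0.95, -0.65, 0, 0]'

```text
t: 0.6
position: [0.3016, 0.3471, 0.2184]
ee_rot: [[-0.959, 0.282, -0.0], [0.282, 0.959, -0.001], [-0.0, -0.001, -1.0]]
contact_force: [0.5, -0.6, 0.1]
gripper_width: 0.093
grip_force: 0.0
```

Request:
jog_arm --steps '[1, -0.95, -0.65, 0, 0, 1, -0.95, -0.65, 0, 0, 1, -0.95, -0.65, 0, 0, 1, -0.95, -0.65, 0, 0, 1, -0.95, -0.65, 0, 0]'

```text
t: 1.1
position: [0.4478, 0.1687, 0.2184]
ee_rot: [[-0.959, 0.283, 0.0], [0.283, 0.959, -0.001], [-0.0, -0.001, -1.0]]
contact_force: [-0.3, 1.3, -0.3]
gripper_width: 0.0926
grip_force: 0.0
```

Request:
jog_arm --steps '[1, -0.81, -0.55, 0.14, -0.18, 1, -0.81, -0.55, 0.14, -0.18, 1, -0.81, -0.55, 0.14, -0.18, 1, -0.81, -0.55, 0.14, -0.18, 1, -0.81, -0.55, 0.14, -0.18, 1, -0.81, -0.55, 0.14, -0.18]'

```text
t: 1.7
position: [0.5705, 0.0195, 0.1894]
ee_rot: [[-1.0, 0.005, -0.003], [0.005, 1.0, 0.001], [0.003, 0.001, -1.0]]
contact_force: [-0.7, 0.3, 0.1]
gripper_width: 0.0928
grip_force: 0.0
```

Run:
```python
from h import *
import pickle
st()
c=r.get_calibration("wrist");im=r.capture("wrist");cv2.imwrite("pics/w1.png",im);pickle.dump(c,open("w1.pkl","wb"))
q=proj("wrist",[.58,.02,.09],c);print(q)
cv2.imwrite("pics/w1c.png",crop(im,130,80,260,200,3))
go([.48,-.33,.2],np.pi)
```

```text
t 1.7 pos [0.5705 0.0195 0.1894] F [-0.7  0.3  0.1] M [-0.    0.03  0.03] w 0.0928 g 0.0 q6 -1.73
[257.36662299 199.82487147]
shift [ 0.4448 -1.7547 -0.0508] turn -0.0019 head 3.139 q6 -1.73
```

View pics/w1c.png

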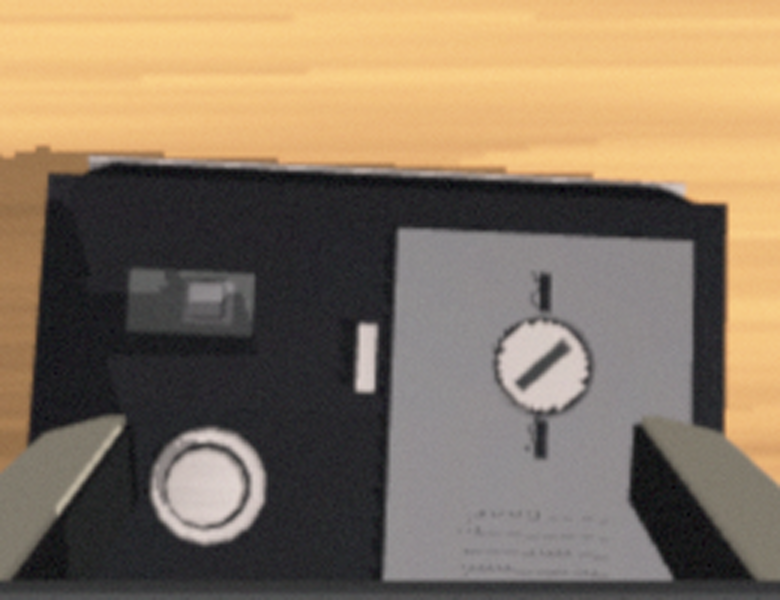

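The wrist view shows the lock at full pixel (311,202) with a diagonal slot from (517,388) to (569,342) in the crop. The ribs run vertically at x≈543, the button top is at (198.7,241.7), the nub top at (198.7,177.3), and the keeper is at crop (367,357).

Run:
```python
from h import *
import pickle
c=pickle.load(open("w1.pkl","rb"))
W=lambda u,v:(130+u/3,80+v/3)
cx,cy,yaw=.655,.0155,-.05
B=np.array([[np.cos(yaw),-np.sin(yaw),0],[np.sin(yaw),np.cos(yaw),0],[0,0,1]])
a=np.radians(20)
n=B@[-np.sin(a),0,np.cos(a)]
def onpl(u,v,off):  # panel plane through deck edge (x_b=0,z=.12), offset outward
    o,d=ray("wrist",*W(u,v),c);p0=np.array([cx,cy,.12])+n*off
    return o+d*((p0-o)@n)/(d@n)
pts={"lock":(543,366,.002),"btn":(206,485,.008),"nub":(206,292,.010),"hFR":(397,229,.001),"hFL":(693,241,.001),"s1":(517,388,.002),"s2":(569,342,.002),"rib1":(545,275,.001),"rib2":(540,457,.001),"keep":(367,357,.001)}
Q={k:onpl(*v) for k,v in pts.items()}
for k in Q:print(k,Q[k].round(4),"blender",(B.T@(Q[k]-[cx,cy,0])).round(4))
print("hatch w",np.linalg.norm(Q["hFR"]-Q["hFL"]),"btn-nub slope",(Q["btn"]-Q["nub"])@(B@[np.cos(a),0,np.sin(a)]))
for k,uv in [("lock",(139,433)),("btn",(327,371)),("nub",(320,470))]:
    o1,d1=ray("wrist",*W(*pts[k][:2]),c);o2,d2=ray("top",210+uv[0]/5,100+uv[1]/5)
    s=np.linalg.lstsq(np.c_[d1,-d2],o2-o1,rcond=None)[0];print(k,(o1+d1*s[0]).round(4),(o2+d2*s[1]).round(4))
P=B@np.array([[np.cos(a),0,np.sin(a)],[0,1,0],[-np.sin(a),0,np.cos(a)]]).T
for i,j in(("s1","s2"),("rib1","rib2"),("hFR","hFL")):
    d=P.T@(Q[i]-Q[j]);print(i,"angle from y, ccw+ (from outside):",np.arctan2(-d[0],d[1]))
```

```text
lock [0.5809 0.0663 0.0943] blender [-0.0766  0.047   0.0943]
btn [ 0.6092 -0.0288  0.1127] blender [-0.0435 -0.0466  0.1127]
nub [ 0.5582 -0.0292  0.0963] blender [-0.0944 -0.0494  0.0963]
hFR [0.5432 0.0245 0.0803] blender [-0.1121  0.0034  0.0803]
hFL [0.5471 0.1112 0.0801] blender [-0.1125  0.0902  0.0801]
s1 [0.5867 0.0587 0.0965] blender [-0.0703  0.0397  0.0965]
s2 [0.5744 0.0739 0.0918] blender [-0.0834  0.0543  0.0918]
rib1 [0.5563 0.0676 0.0842] blender [-0.1012  0.0471  0.0842]
rib2 [0.6056 0.0651 0.1022] blender [-0.0518  0.047   0.1022]
keep [0.5783 0.0157 0.0932] blender [-0.0766 -0.0037  0.0932]
hatch w 0.08683364324324401 btn-nub slope 0.05343894015727511
lock [0.5788 0.0651 0.101 ] [0.5786 0.0655 0.101 ]
btn [ 0.6124 -0.0303  0.1056] [ 0.6122 -0.0305  0.1056]
nub [ 0.5599 -0.0306  0.0886] [ 0.5622 -0.0283  0.0887]
s1 angle from y, ccw+ (from outside): -2.381877645217133
rib1 angle from y, ccw+ (from outside): 1.570547802613746
hFR angle from y, ccw+ (from outside): -3.136431327494246
```

The panel model agrees with the given sizes: hatch 86.8 mm against 86, and button to nub 53.4 mm against 52. The slot is about 0.76 rad anticlockwise of y, so the blade heading at the lock should be about 2.25 rad. Next I go to the driver.

Request:
jog_arm --steps '[1, 0.22, -0.88, -0.05, 0, 1, 0.22, -0.88, -0.05, 0, 1, 0.22, -0.88, -0.05, 0, 1, 0.22, -0.88, -0.05, 0, 1, 0.22, -0.88, -0.05, 0]'

```text
t: 2.25
position: [0.5253, -0.1574, 0.2015]
ee_rot: [[-1.0, 0.004, 0.001], [0.004, 1.0, -0.002], [-0.001, -0.002, -1.0]]
contact_force: [0.0, 1.0, -0.3]
gripper_width: 0.093
grip_force: 0.0
```

Request:
jog_arm --steps '[1, 0.22, -0.88, 0, 0, 1, 0.22, -0.88, 0, 0, 1, 0.22, -0.88, 0, 0, 1, 0.22, -0.88, 0, 0, 1, 0.22, -0.88, 0, 0]'

```text
t: 2.75
position: [0.4815, -0.3329, 0.2008]
ee_rot: [[-1.0, 0.004, 0.0], [0.004, 1.0, -0.001], [-0.0, -0.001, -1.0]]
contact_force: [0.9, -0.1, 0.8]
gripper_width: 0.0932
grip_force: 0.0
```

Run:
```python
from h import *
st()
c=r.get_calibration("wrist");im=r.capture("wrist");import pickle;pickle.dump(c,open("w2.pkl","wb"))
print("exp handle top",proj("wrist",[.48,-.33,.148],c),"base",proj("wrist",[.48,-.33,.07],c))
cv2.imwrite("pics/w2c.png",crop(im,130,120,260,200,3))
```

```text
t 2.75 pos [ 0.4815 -0.3329  0.2008] F [ 0.9 -0.1  0.8] M [ 0.03  0.02 -0.01] w 0.0932 g 0.0 q6 -2.36
exp handle top [260.80972332 203.57666913] base [260.05905058 179.05624129]
```

View pics/w2c.png

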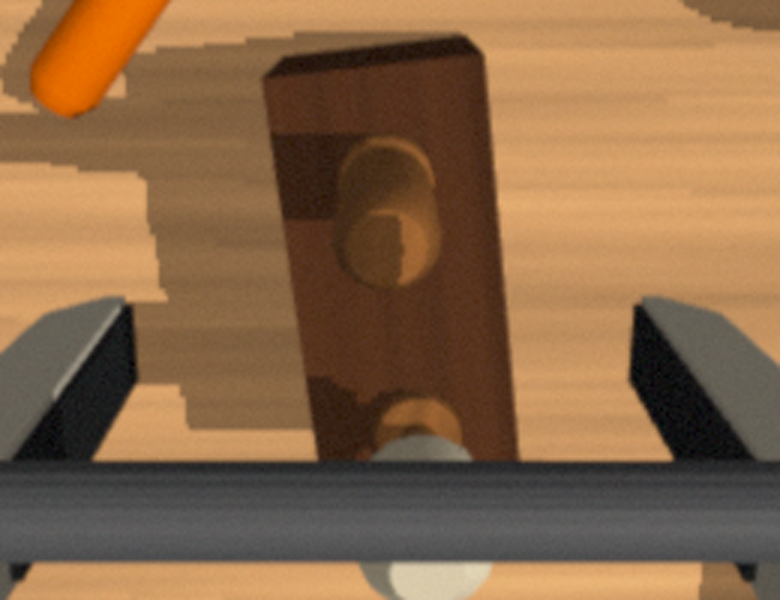

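The handle top is at full pixel (259,203), within 1.5 px of the prediction (261,204), and the brush is behind at crop (420,440). I descend and grip.

Request:
jog_arm --steps '[1, 0.008, 0.008, 0.25, 0, 1, 0.008, 0.008, 0.45, 0, 1, 0.008, 0.008, 0.535, 0, 1, 0.008, 0.008, 0.535, 0, 0, 0.008, 0.008, 0.535, 0, 0, 0.008, 0.008, 0.535, 0, 0, 0.008, 0.008, 0.535, 0, 0, 0.008, 0.008, 0.535, 0, 0, 0.008, 0.008, 0.535, 0, 0, 0.008, 0.008, 0.535, 0, 0, 0.008, 0.008, 0.535, 0, 0, 0.008, 0.008, 0.535, 0]' --grip_force 55

```text
t: 4.0
position: [0.4803, -0.3298, 0.0936]
ee_rot: [[-1.0, 0.002, -0.0], [0.002, 1.0, 0.0], [0.0, 0.0, -1.0]]
contact_force: [-0.6, -0.3, -0.4]
gripper_width: 0.0334
grip_force: 0.0
```

Request:
jog_arm --steps '[0, 0, 0, 0, 0, 0, 0, 0, 0, 0, 0, 0, 0, 0, 0]'

```text
t: 4.3
position: [0.4805, -0.3302, 0.0938]
ee_rot: [[-1.0, 0.002, 0.0], [0.002, 1.0, -0.001], [-0.0, -0.001, -1.0]]
contact_force: [-0.1, -1.6, 0.8]
gripper_width: 0.0274
grip_force: 55.0
```

Request:
jog_arm --steps '[0, 0, 0, -0.2, 0, 0, 0, 0, -0.4, 0, 0, 0, 0, -0.6, 0, 0, 0, 0, -0.75, 0, 0, 0, 0, -0.75, 0, 0, 0, 0, -0.75, 0]'

```text
t: 4.9
position: [0.4802, -0.3293, 0.2432]
ee_rot: [[-1.0, 0.002, -0.0], [0.002, 1.0, 0.0], [0.0, 0.0, -1.0]]
contact_force: [-0.7, 0.1, -2.1]
gripper_width: 0.0272
grip_force: 55.0
```

Run:
```python
from h import *
st();p=r.get_state()["position"];tip=p-[0,0,.0858]
c=r.get_calibration("wrist");im=r.capture("wrist");q=proj("wrist",tip,c);print(q)
sd=r.capture("side");q2=proj("side",tip);print(q2)
u,v=q.astype(int);A=crop(im,u-33,v-33,66,66,6)
u,v=q2.astype(int);Bm=crop(sd,u-33,v-50,66,66,6)
cv2.imwrite("pics/b1.png",np.hstack([A,Bm]))
```

```text
t 4.9 pos [ 0.4802 -0.3293  0.2432] F [-0.7  0.1 -2.1] M [ 0.01  0.01 -0.03] w 0.0272 g 55.0 q6 -2.36
[256.83753385 193.28887439]
[239.51465045 263.07591679]
```

View pics/b1.png

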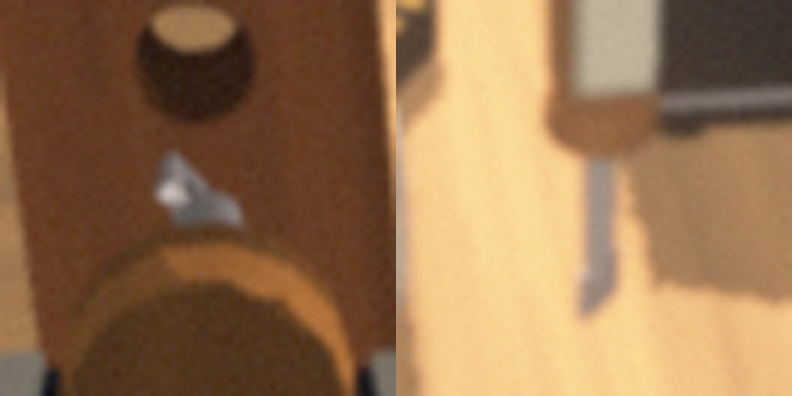

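In the wrist crop the blade end runs from about (172,153) to about (241,221), with its centre where predicted. The side crop shows a narrow blade, so it is nearly edge-on to that camera.

Run:
```python
from h import *
z=.2432-.0858
a=atz("wrist",223+172/6,160+153/6,z);b=atz("wrist",223+241/6,160+221/6,z);d=a-b
print(a.round(4),b.round(4),np.linalg.norm(d),"blade head",np.arctan2(d[1],d[0]))
s=proj("side",a),proj("side",b);print(s)
go([.58,.066,.26]);
```

```text
[ 0.4722 -0.3327  0.1574] [ 0.4818 -0.3233  0.1574] 0.013457805110109343 blade head -2.3683815909132284
(array([234.89047435, 264.94175721]), array([239.90926306, 260.53678684]))
shift [-0.498   1.975  -0.0887] turn 0 head 3.14 q6 -2.36
```

Run:
```python
from h import *
t=np.array([.4802,-.3293,.1574])
for h in(-2.75,-2.6,-2.5,-2.4,-2.3,-2.2,-2.1):
    d=.008*np.array([np.cos(h),np.sin(h),0]);n=.00125*np.array([-np.sin(h),np.cos(h),0])
    print(h,[ (6*(proj("wrist",t+s*d+k*n)-[223,160])).round(0) for s in(1,-1) for k in (1,-1)],[(6*(proj("side",t+s*d)-[206,213])+[396,0]).round(0) for s in(1,-1)])
```

```text
-2.75 [array([166., 161.]), array([183., 154.]), array([211., 265.]), array([228., 258.])] [array([571., 311.]), array([622., 290.])]
-2.6 [array([159., 166.]), array([174., 157.]), array([219., 262.]), array([235., 253.])] [array([574., 313.]), array([620., 288.])]
-2.5 [array([154., 170.]), array([169., 159.]), array([225., 260.]), array([239., 249.])] [array([576., 314.]), array([618., 286.])]
-2.4 [array([151., 174.]), array([164., 162.]), array([230., 257.]), array([243., 245.])] [array([578., 316.]), array([615., 285.])]
-2.3 [array([147., 179.]), array([159., 166.]), array([235., 254.]), array([247., 241.])] [array([581., 317.]), array([613., 284.])]
-2.2 [array([144., 184.]), array([155., 170.]), array([239., 250.]), array([250., 236.])] [array([583., 318.]), array([610., 283.])]
-2.1 [array([142., 189.]), array([151., 174.]), array([243., 246.]), array([252., 230.])] [array([586., 319.]), array([608., 282.])]
```

The blade heading is about -2.35 rad when the tool heading is 3.14. I'll carry it to the lock and turn the tool to about 1.46.

Request:
jog_arm --steps '[0, -0.25, 0.98, -0.03, 0, 0, -0.25, 0.98, -0.03, 0, 0, -0.25, 0.98, -0.03, 0, 0, -0.25, 0.98, -0.03, 0, 0, -0.25, 0.98, -0.03, 0, 0, -0.25, 0.98, -0.03, 0]'

```text
t: 5.6
position: [0.5303, -0.1321, 0.2479]
ee_rot: [[-1.0, -0.001, -0.003], [-0.001, 1.0, 0.001], [0.003, 0.001, -1.0]]
contact_force: [-0.1, -0.4, -0.7]
gripper_width: 0.0271
grip_force: 55.0
```

Request:
jog_arm --steps '[0, -0.25, 0.99, 0, 1, 0, -0.25, 0.99, 0, 1, 0, -0.25, 0.99, 0, 1, 0, -0.25, 0.99, 0, 1, 0, -0.25, 0.99, 0, 1, 0, -0.25, 0.99, 0, 1, 0, -0.25, 0.99, 0, 1, 0, -0.25, 0.99, 0, 1, 0, -0.25, 0.99, 0, 1, 0, -0.25, 0.99, 0, 1, 0, -0.25, 0.99, 0, 1]'

```text
t: 6.7
position: [0.581, 0.062, 0.248]
ee_rot: [[0.01, 1.0, -0.003], [1.0, -0.01, -0.0], [-0.0, -0.003, -1.0]]
contact_force: [1.3, -0.2, -1.3]
gripper_width: 0.0272
grip_force: 55.0
```

Run:
```python
from h import *
st(); go([.580,.0663,.092+.015+.0858],1.46)
```

```text
t 6.7 pos [0.581 0.062 0.248] F [ 1.3 -0.2 -1.3] M [-0.09  0.08  0.02] w 0.0272 g 55.0 q6 -0.07
shift [ 0.0217 -0.0045  0.2761] turn 0.064 head 1.561 q6 -0.07
```

Request:
jog_arm --steps '[0, 0.022, -0.005, 0.2, 0.06, 0, 0.022, -0.005, 0.3, 0.06, 0, 0.022, -0.005, 0.3, 0.06, 0, 0.022, -0.005, 0.3, 0.06]'

```text
t: 7.1
position: [0.5802, 0.0671, 0.189]
ee_rot: [[0.098, 0.995, -0.002], [0.995, -0.098, -0.0], [-0.0, -0.002, -1.0]]
contact_force: [0.0, -0.9, -0.9]
gripper_width: 0.0275
grip_force: 55.0
```

Run:
```python
from h import *
st();p=r.get_state()["position"];tip=p-[0,0,.0858]
c=r.get_calibration("wrist");im=r.capture("wrist");q=proj("wrist",tip,c);print(q,proj("wrist",[.58,.066,.092],c))
sd=r.capture("side");q2=proj("side",tip);print(q2,proj("side",[.58,.066,.092]))
u,v=q.astype(int);A=crop(im,u-33,v-40,66,66,6);print(u,v)
u,v=q2.astype(int);Bm=crop(sd,u-33,v-33,66,66,6);print(u,v)
cv2.imwrite("pics/b2.png",np.hstack([A,Bm]))
```

```text
t 7.1 pos [0.5802 0.0671 0.189 ] F [ 0.  -0.9 -0.9] M [-0.05  0.03  0.02] w 0.0275 g 55.0 q6 0.02
[257.99529938 192.92219459] [257.87466068 190.61414533]
[255.95047872 168.03636519] [255.83357724 172.25495442]
257 192
255 168
```

View pics/b2.png

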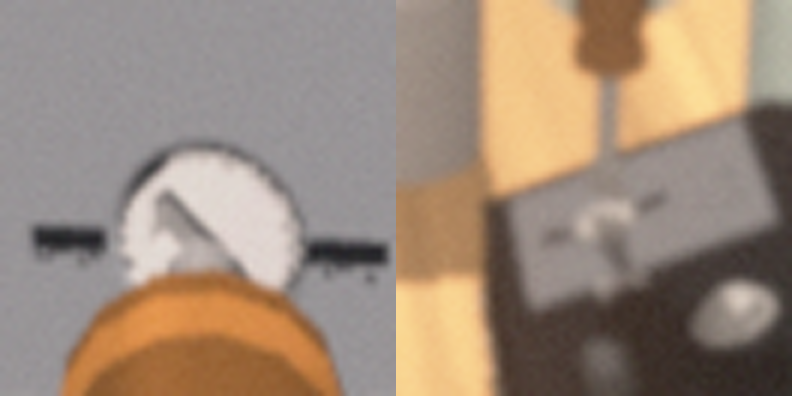

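Run:
```python
from h import *
for z in(.09,.0925,.095):print(atz("wrist",224+211/6,152+243/6,z).round(4))
z=.189-.0858
# measured blade-edge line in this picture vs predicted far face
print("edge pts",atz("wrist",224+175/6,152+195/6,z).round(4),atz("wrist",224+245/6,152+270/6,z).round(4))
for z in(.0925,.0965):print("slot pts",atz("wrist",224+160/6,152+193/6,z).round(4))
```

```text
[0.5823 0.0636 0.09  ]
[0.5823 0.0643 0.0925]
[0.5824 0.065  0.095 ]
edge pts [0.5782 0.0746 0.1032] [0.5869 0.063  0.1032]
slot pts [0.5757 0.0724 0.0925]
slot pts [0.5759 0.0734 0.0965]
```

Request:
jog_arm --steps '[0, -0.009, 0.003, 0.02, 0, 0, -0.009, 0.003, 0.04, 0, 0, -0.009, 0.003, 0.05, 0, 0, -0.009, 0.003, 0.055, 0]'

```text
t: 7.6
position: [0.5805, 0.0666, 0.1785]
ee_rot: [[0.096, 0.995, -0.0], [0.995, -0.096, -0.0], [-0.0, -0.0, -1.0]]
contact_force: [0.4, -1.5, -0.5]
gripper_width: 0.027
grip_force: 55.0
```

Request:
jog_arm --steps '[0, 0, 0, 0.005, 0, 0, 0, 0, 0.01, 0, 0, 0, 0, 0.01, 0]'

```text
t: 7.9
position: [0.5807, 0.0665, 0.1769]
ee_rot: [[0.096, 0.995, 0.0], [0.995, -0.096, -0.0], [-0.0, 0.0, -1.0]]
contact_force: [-2.5, -2.5, 2.6]
gripper_width: 0.0275
grip_force: 55.0
```

Request:
jog_arm --steps '[0, -0.003, -0.003, 0, 0, 0, -0.003, -0.003, 0.005, 0, 0, -0.003, -0.003, 0.01, 0, 0, -0.003, -0.003, 0.01, 0]'

```text
t: 8.3
position: [0.5808, 0.0662, 0.1754]
ee_rot: [[0.096, 0.995, 0.002], [0.995, -0.096, 0.0], [0.0, 0.002, -1.0]]
contact_force: [-0.1, 0.8, 5.2]
gripper_width: 0.0275
grip_force: 55.0
```

Run:
```python
from h import *
st();st()
```

```text
t 8.3 pos [0.5808 0.0662 0.1754] F [-0.1  0.8  5.2] M [-0.14 -0.09  0.04] w 0.0275 g 55.0 q6 0.02
t 8.3 pos [0.5808 0.0662 0.1754] F [-0.1  0.8  5.2] M [-0.14 -0.09  0.04] w 0.0275 g 55.0 q6 0.02
```

Request:
jog_arm --steps '[0, 0, 0, 0, 0.05, 0, 0, 0, 0, 0.1, 0, 0, 0, 0, 0.1]'

```text
t: 8.6
position: [0.5807, 0.0661, 0.1753]
ee_rot: [[0.251, 0.968, 0.002], [0.968, -0.251, -0.0], [0.0, 0.002, -1.0]]
contact_force: [0.0, -0.4, 5.9]
gripper_width: 0.0269
grip_force: 55.0
```

Run:
```python
from h import *
st()
```

```text
t 8.6 pos [0.5807 0.0661 0.1753] F [ 0.  -0.4  5.9] M [-0.1  -0.13  0.09] w 0.0269 g 55.0 q6 0.18
```

Request:
jog_arm --steps '[0, 0, 0, 0, 0.09, 0, 0, 0, 0, 0.12, 0, 0, 0, 0, 0.12]'

```text
t: 8.9
position: [0.5808, 0.0661, 0.1753]
ee_rot: [[0.427, 0.904, 0.002], [0.904, -0.427, 0.0], [0.001, 0.002, -1.0]]
contact_force: [2.0, -0.2, 5.1]
gripper_width: 0.0274
grip_force: 55.0
```

Run:
```python
from h import *
st()
s=r.get_state();p=s["position"];tip=p-[0,0,.0858]
im=r.capture("wrist");q=proj("wrist",tip);print(q)
sd=r.capture("side")
st()
u,v=q.astype(int);A=crop(im,u-33,v-40,66,66,6);print(u,v)
cv2.imwrite("pics/b3.png",np.hstack([A,crop(sd,255-33,140,66,66,6)]))
```

```text
t 8.9 pos [0.5808 0.0661 0.1753] F [ 2.  -0.2  5.1] M [-0.05 -0.09  0.14] w 0.0274 g 55.0 q6 0.36
[257.67184416 192.87505689]
t 9.0 pos [0.5808 0.0661 0.1753] F [ 0.1 -0.1  5.3] M [-0.09 -0.13  0.15] w 0.0272 g 55.0 q6 0.36
257 192
```

View pics/b3.png

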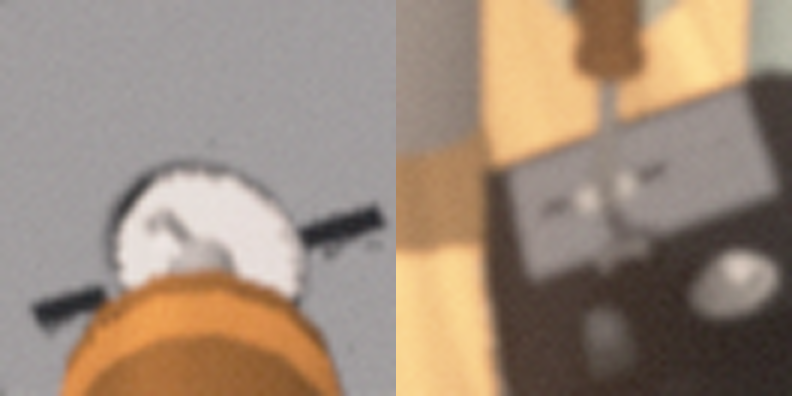

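The blade is in the slot: the slot kept its place in the camera frame while the ribs turned about 20°, with a torque of 0.14 N m. Next I push it in part way along the panel normal.

Request:
jog_arm --steps '[0, 0.001, 0.002, 0.007, 0, 0, 0.002, 0.005, 0.014, 0, 0, 0.003, 0.007, 0.019, 0, 0, 0.003, 0.007, 0.019, 0]'

```text
t: 9.4
position: [0.582, 0.0662, 0.1726]
ee_rot: [[0.426, 0.905, 0.002], [0.905, -0.426, 0.0], [0.001, 0.002, -1.0]]
contact_force: [-2.0, 0.4, 12.4]
gripper_width: 0.0271
grip_force: 55.0
```

Run:
```python
from h import *
st()
```

```text
t 9.4 pos [0.582  0.0662 0.1726] F [-2.   0.4 12.4] M [-0.02  0.68  0.1 ] w 0.0271 g 55.0 q6 0.36
```

Request:
jog_arm --steps '[0, 0, 0.001, 0.003, 0.06, 0, 0, 0.001, 0.003, 0.12, 0, 0, 0.001, 0.003, 0.18, 0, 0, 0.001, 0.003, 0.24, 0, 0, 0.001, 0.003, 0.24]'

```text
t: 9.9
position: [0.5824, 0.0662, 0.172]
ee_rot: [[0.731, 0.683, 0.003], [0.683, -0.731, 0.0], [0.002, 0.002, -1.0]]
contact_force: [-1.9, -0.6, 10.7]
gripper_width: 0.0274
grip_force: 55.0
```

Run:
```python
from h import *
st();go([0,0,0])
```

```text
t 9.9 pos [0.5824 0.0662 0.172 ] F [-1.9 -0.6 10.7] M [0.13 0.4  0.2 ] w 0.0274 g 55.0 q6 0.74
shift [-2.3558 -1.7474  0.8522] turn 0 head 0.751 q6 0.74
```

Request:
jog_arm --steps '[0, 0.001, 0.001, 0.006, 0, 0, 0.001, 0.001, 0.006, 0.06, 0, 0.001, 0.001, 0.006, 0.12, 0, 0.001, 0.001, 0.006, 0.18, 0, 0.001, 0.001, 0.006, 0.24, 0, 0.001, 0.001, 0.006, 0.24]'

```text
t: 10.5
position: [0.583, 0.0662, 0.1712]
ee_rot: [[0.931, 0.366, 0.004], [0.366, -0.931, 0.0], [0.003, 0.001, -1.0]]
contact_force: [-1.8, 0.8, 12.8]
gripper_width: 0.0275
grip_force: 55.0
```

Run:
```python
from h import *
st();go([0,0,0])
```

```text
t 10.5 pos [0.583  0.0662 0.1712] F [-1.8  0.8 12.8] M [0.13 0.41 0.13] w 0.0275 g 55.0 q6 1.12
shift [-2.8371 -0.7587  0.8456] turn 0 head 0.374 q6 1.12
```

Request:
jog_arm --steps '[0, 0, 0, 0, 0.07, 0, 0, 0, 0, 0.14, 0, 0, 0, 0, 0.21, 0, 0, 0, 0, 0.28, 0, 0, 0, 0, 0.28]'

```text
t: 11.0
position: [0.5833, 0.0662, 0.1715]
ee_rot: [[0.998, -0.066, 0.004], [-0.066, -0.998, 0.0], [0.004, -0.0, -1.0]]
contact_force: [-0.8, 0.2, 13.4]
gripper_width: 0.0277
grip_force: 55.0
```

Run:
```python
from h import *
st();go([0,0,0])
```

```text
t 11.0 pos [0.5833 0.0662 0.1715] F [-0.8  0.2 13.4] M [0.16 0.35 0.09] w 0.0277 g 55.0 q6 1.56
shift [-2.8924  0.5225  0.8445] turn 0 head -0.066 q6 1.56
```

Force is steady at 13 N (about 4.6 mm in) and the lock is turning. I continue to the stop.

Request:
jog_arm --steps '[0, 0, 0, 0, 0.07, 0, 0, 0, 0, 0.14, 0, 0, 0, 0, 0.21, 0, 0, 0, 0, 0.28, 0, 0, 0, 0, 0.28]'

```text
t: 11.5
position: [0.5835, 0.0659, 0.1717]
ee_rot: [[0.875, -0.484, 0.005], [-0.484, -0.875, -0.0], [0.004, -0.002, -1.0]]
contact_force: [-1.3, -0.0, 14.8]
gripper_width: 0.0274
grip_force: 55.0
```

Run:
```python
from h import *
st();go([0,0,0])
```

```text
t 11.5 pos [0.5835 0.0659 0.1717] F [-1.3 -0.  14.8] M [-0.1   0.31  0.07] w 0.0274 g 55.0 q6 2.0
shift [-2.3966  1.7031  0.8444] turn 0 head -0.506 q6 2.0
```

Request:
jog_arm --steps '[0, 0, 0, -0.003, 0.07, 0, 0, 0, -0.003, 0.14, 0, 0, 0, -0.003, 0.2, 0, 0, 0, -0.003, 0.2]'

```text
t: 11.9
position: [0.5834, 0.0657, 0.1721]
ee_rot: [[0.683, -0.731, 0.005], [-0.731, -0.683, -0.001], [0.004, -0.003, -1.0]]
contact_force: [-0.9, -0.7, 13.9]
gripper_width: 0.0275
grip_force: 55.0
```

Run:
```python
from h import *
st();go([0,0,0])
```

```text
t 11.9 pos [0.5834 0.0657 0.1721] F [-0.9 -0.7 13.9] M [-0.23  0.35  0.12] w 0.0275 g 55.0 q6 2.31
shift [-1.7544  2.3582  0.8476] turn 0 head -0.819 q6 2.31
```

Request:
jog_arm --steps '[0, 0, 0, 0, 0.06, 0, 0, 0, 0, 0.12, 0, 0, 0, 0, 0.12]'

```text
t: 12.2
position: [0.5834, 0.0656, 0.1721]
ee_rot: [[0.534, -0.846, 0.005], [-0.846, -0.534, -0.001], [0.003, -0.003, -1.0]]
contact_force: [-0.7, -0.7, 13.6]
gripper_width: 0.0274
grip_force: 55.0
```

Run:
```python
from h import *
st();go([0,0,0])
```

```text
t 12.2 pos [0.5834 0.0656 0.1721] F [-0.7 -0.7 13.6] M [-0.29  0.32  0.12] w 0.0274 g 55.0 q6 2.5
shift [-1.282   2.645   0.8476] turn 0 head -1.008 q6 2.5
```

Request:
jog_arm --steps '[0, 0, 0, 0, 0.06, 0, 0, 0, 0, 0.1, 0, 0, 0, 0, 0.1]'

```text
t: 12.5
position: [0.5835, 0.0657, 0.1721]
ee_rot: [[0.396, -0.918, 0.005], [-0.918, -0.396, -0.001], [0.003, -0.004, -1.0]]
contact_force: [-0.6, -1.0, 12.6]
gripper_width: 0.0272
grip_force: 55.0
```

Run:
```python
from h import *
st();go([0,0,0])
```

```text
t 12.5 pos [0.5835 0.0657 0.1721] F [-0.6 -1.  12.6] M [-0.16  0.23  0.42] w 0.0272 g 55.0 q6 2.66
shift [-0.856   2.8126  0.847 ] turn 0 head -1.164 q6 2.66
```

Torque jumped to 0.42 N m, so that is the stop. I nudge slightly further, then let it spring out and lift.

Request:
jog_arm --steps '[0, 0, 0, 0, 0.03, 0, 0, 0, 0, 0.03, 0, -0.001, 0.003, -0.01, 0.02, 0, -0.002, 0.006, -0.02, 0.01, 0, -0.003, 0.008, -0.03, 0.01, 0, -0.003, 0.01, -0.05, 0.01, 0, -0.003, 0.01, -0.08, 0.01, 0, -0.003, 0.01, -0.2, 0.01, 0, -0.003, 0.01, -0.35, 0.01, 0, -0.003, 0.01, -0.35, 0.01]'

```text
t: 13.5
position: [0.5813, 0.0657, 0.243]
ee_rot: [[0.381, -0.924, 0.005], [-0.924, -0.381, -0.0], [0.002, -0.005, -1.0]]
contact_force: [0.7, -0.5, -0.9]
gripper_width: 0.0271
grip_force: 55.0
```

Run:
```python
from h import *
st();p=r.get_state()["position"]
im=r.capture("wrist");sd=r.capture("side")
u,v=proj("wrist",[.58,.066,.092]).astype(int);print(u,v)
tip=p-[0,0,.0858];a,b=proj("wrist",tip),proj("side",tip);print(a,b)
u2,v2=proj("side",[.58,.066,.105]).astype(int)
cv2.imwrite("pics/b4.png",np.hstack([crop(im,u-33,v-45,66,66,6),crop(sd,u2-33,v2-33,66,66,6)]))
```

```text
t 13.5 pos [0.5813 0.0657 0.243 ] F [ 0.7 -0.5 -0.9] M [ 0.07  0.03 -0.07] w 0.0271 g 55.0 q6 2.67
256 175
[254.67099091 192.47640136] [257.05997738 148.48770589]
```

View pics/b4.png

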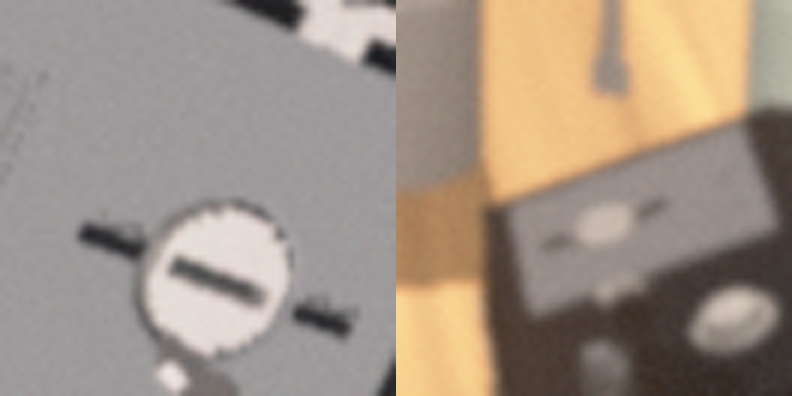

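The slot runs (172,266)–(265,298), in line with the ribs at (80,235) and (350,325), and its face stands proud again: locked and seated. Next I return the driver.

Request:
jog_arm --steps '[0, 0.82, 0.61, -0.03, 0, 0, 0.82, 0.61, -0.03, 0, 0, 0.82, 0.61, -0.03, 0, 0, 0.82, 0.61, -0.03, 0, 0, 0.82, 0.61, -0.03, 0]'

```text
t: 14.1
position: [0.5271, -0.1373, 0.2436]
ee_rot: [[0.376, -0.927, -0.004], [-0.927, -0.376, -0.001], [-0.001, 0.004, -1.0]]
contact_force: [-0.4, 0.4, -2.1]
gripper_width: 0.0276
grip_force: 55.0
```

Request:
jog_arm --steps '[0, 0.82, 0.61, 0, -0.75, 0, 0.82, 0.61, 0, -0.75, 0, 0.82, 0.61, 0, -0.75, 0, 0.82, 0.61, 0, -0.75, 0, 0.82, 0.61, 0, -0.75, 0, 0.82, 0.61, 0, -0.75, 0, 0.82, 0.61, 0, -0.75, 0, 0.82, 0.61, 0, -0.75, 0, 0.82, 0.61, 0, -0.75]'

```text
t: 15.0
position: [0.4788, -0.3292, 0.2437]
ee_rot: [[1.0, 0.0, -0.002], [0.0, -1.0, 0.003], [-0.002, -0.003, -1.0]]
contact_force: [0.5, -0.1, -2.0]
gripper_width: 0.027
grip_force: 55.0
```

Run:
```python
from h import *
st();go([.4805,-.330,.16],0)
im=r.capture("wrist");sd=r.capture("side")
tip=r.get_state()["position"]-[0,0,.0858];a=proj("wrist",tip);b=proj("side",tip);h=proj("wrist",[.4805,-.33,.07]);print(a,b,h,proj("side",[.4805,-.33,.07]))
u,v=a.astype(int);u2,v2=b.astype(int);print(u,v,u2,v2)
cv2.imwrite("pics/b5.png",np.hstack([crop(im,u-33,v-45,66,66,6),crop(sd,u2-33,v2-20,66,66,6)]))
```

```text
t 15.0 pos [ 0.4788 -0.3292  0.2437] F [ 0.5 -0.1 -2. ] M [-0.02  0.18  0.02] w 0.027 g 55.0 q6 0.78
shift [0.0096 0.0051 0.4183] turn 0.0003 head 0.0 q6 0.78
[257.80494232 191.98864992] [238.7724503  262.70675945] [258.19211282 168.84434452] [239.45113128 301.69320505]
257 191 238 262
```

View pics/b5.png

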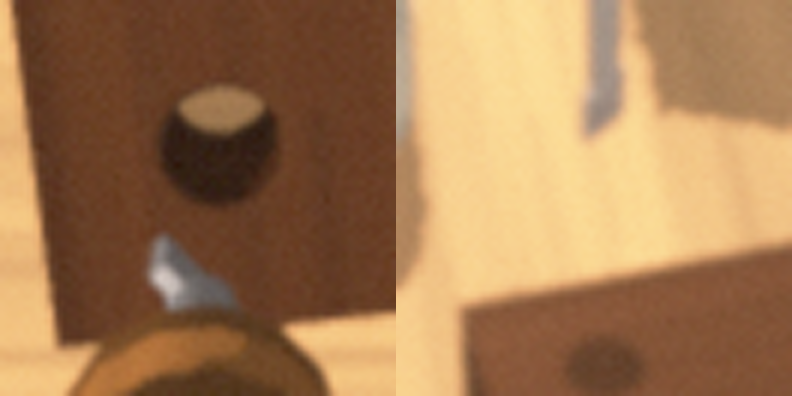

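The hole is at crop (219,146) in the wrist view and (603,362) in the side view, both within 2.5 mm of where it was taken from. The margin is ±3 mm, so I insert with a force check.

Request:
jog_arm --steps '[0, 0.006, 0.007, 0.15, 0, 0, 0.006, 0.007, 0.3, 0, 0, 0.006, 0.007, 0.4, 0, 0, 0.006, 0.007, 0.45, 0, 0, 0.006, 0.007, 0.5, 0, 0, 0.006, 0.007, 0.5, 0]'

```text
t: 15.7
position: [0.4801, -0.3315, 0.1447]
ee_rot: [[1.0, -0.003, -0.001], [-0.003, -1.0, 0.001], [-0.001, -0.001, -1.0]]
contact_force: [-0.5, 0.0, -0.8]
gripper_width: 0.0277
grip_force: 55.0
```

Run:
```python
from h import *
st();go([.4805,-.330,.094],0)
```

```text
t 15.7 pos [ 0.4801 -0.3315  0.1447] F [-0.5  0.  -0.8] M [-0.01  0.18  0.01] w 0.0277 g 55.0 q6 0.78
shift [ 0.0023 -0.007   0.2535] turn -0.0019 head -0.003 q6 0.78
```

Tip is 11 mm inside the hole with no force. I go the rest of the way down.

Request:
jog_arm --steps '[0, 0.002, -0.003, 0.1, 0, 0, 0.002, -0.003, 0.18, 0, 0, 0.002, -0.003, 0.23, 0, 0, 0.002, -0.003, 0.248, 0, 0, 0.002, -0.003, 0.248, 0]'

```text
t: 16.2
position: [0.4809, -0.3315, 0.0963]
ee_rot: [[1.0, -0.002, 0.0], [-0.002, -1.0, -0.0], [0.0, 0.0, -1.0]]
contact_force: [0.0, -0.8, -1.7]
gripper_width: 0.0274
grip_force: 55.0
```

Request:
jog_arm --steps '[0, 0, 0, 0.007, 0, 0, 0, 0, 0.013, 0, 0, 0, 0, 0.013, 0]'

```text
t: 16.5
position: [0.4809, -0.3315, 0.0938]
ee_rot: [[1.0, -0.002, 0.0], [-0.002, -1.0, -0.0], [0.0, 0.0, -1.0]]
contact_force: [0.2, -0.8, -1.9]
gripper_width: 0.0274
grip_force: 55.0
```

Request:
jog_arm --steps '[0, 0, 0, 0.005, 0, 0, 0, 0, 0.01, 0, 0, 0, 0, 0.01, 0]'

```text
t: 16.8
position: [0.481, -0.3315, 0.0937]
ee_rot: [[1.0, -0.002, 0.001], [-0.002, -1.0, -0.001], [0.001, 0.001, -1.0]]
contact_force: [-3.6, 3.0, 11.5]
gripper_width: 0.0279
grip_force: 55.0
```

Request:
jog_arm --steps '[0, 0, 0, -0.006, 0, 0, 0, 0, -0.006, 0, 0.7, 0, 0, -0.006, 0, 0.7, 0, 0, -0.006, 0, 0.7, 0, 0, -0.006, 0, 0.7, 0, 0, -0.006, 0, 0.7, 0, 0, -0.006, 0, 0.7, 0, 0, -0.25, 0, 0.7, 0, 0, -0.5, 0, 0.7, 0, 0, -0.7, 0, 0.7, 0, 0, -0.7, 0, 0.7, 0, 0, -0.7, 0]'

```text
t: 18.0
position: [0.4811, -0.3316, 0.2323]
ee_rot: [[1.0, -0.002, 0.002], [-0.002, -1.0, -0.002], [0.002, 0.002, -1.0]]
contact_force: [0.4, -0.5, -0.7]
gripper_width: 0.0649
grip_force: 0.0
```

Run:
```python
from h import *
st()
im=r.capture("wrist");sd=r.capture("side")
cv2.imwrite("pics/d1.png",np.hstack([crop(im,190,130,130,130,3),crop(sd,190,235,130,130,3)]))
go([.562,0.008,.24],-.05)
```

```text
t 18.0 pos [ 0.4811 -0.3316  0.2323] F [ 0.4 -0.5 -0.7] M [-0.05  0.15  0.01] w 0.0649 g 0.0 q6 0.78
shift [ 0.406  -1.6941 -0.0484] turn 0.0305 head -0.002 q6 0.78
```

View pics/d1.png

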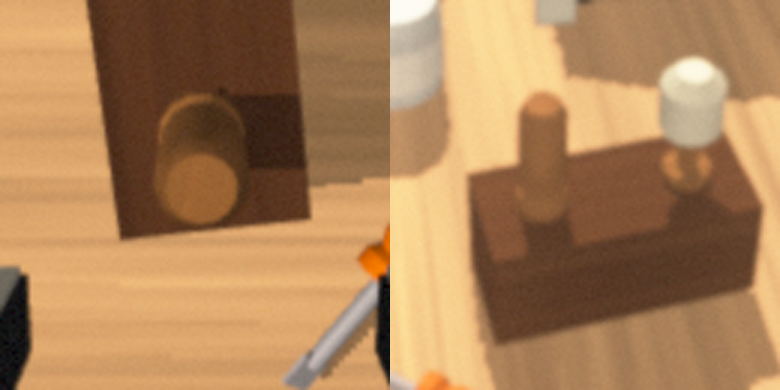

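The driver stands seated in its hole at crop (200,165) in the wrist half and (543,150) in the side half. That was my eleventh viewed picture, one over the limit of 10, so from here I check by numbers only. The orange look-alike seems to sit differently in the side view, so I compare it with the start.

Run:
```python
from h import *
for n in("top","side"):
    a=cv2.imread(f"pics/{n}0.png");b=r.capture(n);cv2.imwrite(f"pics/{n}1.png",b)
    for im in(a,b):
        h=cv2.cvtColor(im,cv2.COLOR_BGR2HSV);m=cv2.inRange(h,(5,215,150),(16,255,255))
        k,l,s,c=cv2.connectedComponentsWithStats(m);i=1+s[1:,4].argmax();print(n,s[i],c[i].round(1))
```

```text
top [385 262  16  11 122] [392.4 267.4]Traceback (most recent call last):
  File "<stdin>", line 6, in <module>
ValueError: attempt to get argmax of an empty sequence
```

Request:
jog_arm --steps '[0, 0.19, -0.83, -0.04, 0, 0, 0.19, -0.83, -0.04, 0, 0, 0.19, -0.83, -0.04, 0, 0, 0.19, -0.83, -0.04, 0, 0, 0.19, -0.83, -0.04, 0]'

```text
t: 18.65
position: [0.5189, -0.162, 0.238]
ee_rot: [[1.0, 0.002, -0.002], [0.002, -1.0, 0.002], [-0.002, -0.002, -1.0]]
contact_force: [0.1, -0.1, 0.3]
gripper_width: 0.0293
grip_force: 0.0
```

Request:
jog_arm --steps '[0, 0.19, -0.83, 0, 0.03, 0, 0.19, -0.83, 0, 0.03, 0, 0.19, -0.83, 0, 0.03, 0, 0.19, -0.83, 0, 0.03, 0, 0.19, -0.83, 0, 0.03]'

```text
t: 19.15
position: [0.5574, 0.0022, 0.238]
ee_rot: [[0.999, -0.046, -0.002], [-0.046, -0.999, 0.001], [-0.002, -0.001, -1.0]]
contact_force: [-1.0, 0.0, 0.5]
gripper_width: 0.0004
grip_force: 0.0
```

Run:
```python
from h import *
st();go([.557,0,.11],-.05)
for n in("top","side"):
    a=cv2.imread(f"pics/{n}0.png");b=r.capture(n);cv2.imwrite(f"pics/{n}1.png",b)
    for im in(a,b):
        h=cv2.cvtColor(im,cv2.COLOR_BGR2HSV);m=cv2.inRange(h,(5,215,150),(16,255,255))
        k,l,s,c=cv2.connectedComponentsWithStats(m)
        for i in range(1,k):
            if s[i,4]>20:print(n,s[i],c[i].round(1))
        print()
```

```text
t 19.15 pos [0.5574 0.0022 0.238 ] F [-1.   0.   0.5] M [0.03 0.15 0.02] w 0.0004 g 0.0 q6 1.42
shift [2.00e-04 1.13e-02 6.40e-01] turn 0.0025 head -0.046 q6 1.42
top [385 262  16  11 122] [392.4 267.4]

top [409 241  17  18 112] [416.3 249.9]
```

The orange look-alike's blob moved in the top view, from (392,267) to (416,250). I work out whether and when I disturbed it, by numbers.

Run:
```python
from h import *
import pickle
c=pickle.load(open("w2.pkl","rb"))
print("w2 handle end",[atz("wrist",130+68/3,120+90/3,z,c).round(3) for z in(.015,.07,.14)])
print("w2 handle along",[atz("wrist",130+150/3,120+8/3,z,c).round(3) for z in(.015,.07,.14)])
for u,v in((392.4,267.4),(386,264),(399,270),(416.3,249.9),(410,242),(424,257)):print("top",u,v,[atz("top",u,v,z).round(3) for z in(.015,.08)])
for f in("top0","top1"):
    im=cv2.imread(f"pics/{f}.png");h=cv2.cvtColor(im,cv2.COLOR_BGR2HSV);m=cv2.inRange(h,(4,190,90),(17,255,255))
    print(f)
    for v in range(232,280):
        s="".join("#" if x else "." for x in m[v,376:450]);
        if "#" in s:print(v,s)
for f in("side0","side1"):
    im=cv2.imread(f"pics/{f}.png");h=cv2.cvtColor(im,cv2.COLOR_BGR2HSV);m=cv2.inRange(h,(4,225,120),(17,255,255));ys,xs=np.nonzero(m[250:]);print(f,len(xs),xs.min() if len(xs) else 0,xs.max() if len(xs) else 0,ys.min()+250 if len(xs) else 0,ys.max()+250 if len(xs) else 0)
```

```text
w2 handle end [array([ 0.459, -0.449,  0.015]), array([ 0.452, -0.431,  0.07 ]), array([ 0.442, -0.408,  0.14 ])]
w2 handle along [array([ 0.429, -0.417,  0.015]), array([ 0.427, -0.404,  0.07 ]), array([ 0.423, -0.387,  0.14 ])]
top 392.4 267.4 [array([ 0.374, -0.356,  0.015]), array([ 0.379, -0.339,  0.08 ])]
top 386 264 [array([ 0.382, -0.339,  0.015]), array([ 0.387, -0.322,  0.08 ])]
top 399 270 [array([ 0.367, -0.374,  0.015]), array([ 0.373, -0.356,  0.08 ])]
top 416.3 249.9 [array([ 0.422, -0.421,  0.015]), array([ 0.425, -0.4  ,  0.08 ])]
top 410 242 [array([ 0.443, -0.404,  0.015]), array([ 0.445, -0.384,  0.08 ])]
top 424 257 [array([ 0.404, -0.442,  0.015]), array([ 0.408, -0.42 ,  0.08 ])]
top0
262 ..........######..........................................................
263 .........##########.......................................................
264 .........#############....................................................
265 .........###############..................................................
266 ........#################......................................
[... 1955 characters left out ...]
#########...........................
252 ..................................############............................
253 .................................############.............................
254 .................................###########..............................
255 ..................................#########...............................
256 .....................................#####................................
257 ......................................####................................
258 ......................................####................................
259 .......................................##.................................
side0 0 0 0 0 0
side1 0 0 0 0 0
```

By t=2.75 s, when my fingers had been no lower than 0.19 m, the wrist view already showed the look-alike's handle end lying at (0.459,-0.449). It is still there now. It had stood unsupported on its blade and tipped over by itself, and I haven't touched it, so I leave it alone. Next is the tab.

Request:
jog_arm --steps '[0, 0, 0.01, 0.25, 0, 0, 0, 0.01, 0.5, 0, 0, 0, 0.01, 0.65, 0, 0, 0, 0.01, 0.7, 0, 0, 0, 0.01, 0.735, 0, 0, 0, 0.01, 0.735, 0]'

```text
t: 19.85
position: [0.5579, -0.0026, 0.0928]
ee_rot: [[0.999, -0.05, 0.001], [-0.05, -0.999, -0.0], [0.001, 0.0, -1.0]]
contact_force: [0.1, -0.8, 0.3]
gripper_width: 0.0006
grip_force: 0.0
```

Run:
```python
from h import *
st();go([.557,-.025,.09],-.05)
```

```text
t 19.85 pos [ 0.5579 -0.0026  0.0928] F [ 0.1 -0.8  0.3] M [-0.01  0.18 -0.02] w 0.0006 g 0.0 q6 1.42
shift [0.0014 0.112  0.0142] turn -0.0003 head -0.05 q6 1.42
```

Request:
jog_arm --steps '[0, 0, 0, 0.015, 0, 0, 0, 0, 0.015, 0, 0, 0, 0.02, 0.015, 0, 0, 0, 0.04, 0.015, 0, 0, 0, 0.06, 0.015, 0, 0, 0, 0.06, 0.015, 0]'

```text
t: 20.45
position: [0.557, -0.0139, 0.0898]
ee_rot: [[0.999, -0.05, 0.001], [-0.05, -0.999, -0.0], [0.001, -0.0, -1.0]]
contact_force: [-0.4, 1.7, 1.4]
gripper_width: 0.0005
grip_force: 0.5
```

Request:
jog_arm --steps '[0, 0, 0.015, 0, 0, 0, 0, 0.03, 0, 0, 0, 0, 0.03, 0, 0]'

```text
t: 20.75
position: [0.5567, -0.0198, 0.0896]
ee_rot: [[0.999, -0.049, 0.0], [-0.049, -0.999, -0.0], [0.0, 0.0, -1.0]]
contact_force: [0.9, 1.3, 2.2]
gripper_width: 0.0004
grip_force: 0.8
```

Request:
jog_arm --steps '[0, 0, 0.01, 0, 0, 0, 0, 0.015, 0, 0, 0, 0, 0.015, 0, 0]'

```text
t: 21.05
position: [0.5565, -0.0226, 0.0896]
ee_rot: [[0.999, -0.049, 0.0], [-0.049, -0.999, -0.0], [0.0, 0.0, -1.0]]
contact_force: [1.3, 2.0, 1.7]
gripper_width: 0.0005
grip_force: 1.1
```

Request:
jog_arm --steps '[0, 0, 0.01, 0, 0, 0, 0, 0.02, 0, 0, 0, 0, 0.02, 0, 0]'

```text
t: 21.35
position: [0.5564, -0.0249, 0.0895]
ee_rot: [[0.999, -0.05, 0.001], [-0.05, -0.999, 0.003], [0.001, -0.003, -1.0]]
contact_force: [2.7, 7.4, 3.1]
gripper_width: 0.0005
grip_force: 3.6
```

The force rose to 7.4 N at the end, so the tab is fully aside. I back off, lift and go over the button.

Request:
jog_arm --steps '[0, 0, -0.03, 0, 0, 0, 0, -0.03, -0.1, 0, 0, 0, -0.03, -0.23, 0, 0, 0.12, 0.01, -0.23, 0, 0, 0.24, 0.012, -0.23, 0, 0, 0.24, 0.012, -0.2, 0, 0, 0.24, 0.012, -0.15, 0, 0, 0.24, 0.012, -0.15, 0]'

```text
t: 22.15
position: [0.6011, -0.0307, 0.1167]
ee_rot: [[0.999, -0.049, -0.006], [-0.049, -0.999, 0.001], [-0.006, -0.001, -1.0]]
contact_force: [-0.1, 0.7, -0.5]
gripper_width: 0.0007
grip_force: 0.0
```

Run:
```python
from h import *
import pickle
st();go([.604,-.0295,.114],-.05)
# nub check from top: bright grey blob around nub, before vs after
a=cv2.imread("pics/top0.png",0);b=r.capture("top")[:,:,1]
print(a[188:200:2,266:290:2]);print(b[188:200:2,266:290:2])
```

```text
t 22.15 pos [ 0.6011 -0.0307  0.1167] F [-0.1  0.7 -0.5] M [-0.05  0.15  0.03] w 0.0007 g 0.0 q6 1.38
shift [ 0.0143 -0.0065  0.0134] turn 0.0006 head -0.049 q6 1.38
[[ 38  38  38  38  39  38  39  39  39  39  39  38]
 [ 39  39  55  61  57  53  51  48  48  41  39  40]
 [ 39  39  68  85  87  87  79  76  75  53  39  40]
 [ 38  40  71  97 108  91  65  75  78  55  38  39]
 [ 40  40  66  83  93  75  61  73  74  51  40  40]
 [ 39  39  42  43  47  46  47  51  51  42  40  41]]
[[ 49  49  50  53  56  56  58  57  52  45  46  57]
 [ 40  39  58  63  60  57  56  50  46  41  41  39]
 [ 40  41  71  81  82  86  93  87  78  51  37  39]
 [ 40  43  72  84  84  91 105 100  73  49  39  40]
 [ 40  41  68  78  78  84 104 105  65  41  39  40]
 [ 40  39  41  44  46  48  53  53  46  40  40  40]]
```

The nub shifted about 5 px, roughly 13 mm, to the right. I press the button.

Request:
jog_arm --steps '[0, 0.012, -0.005, 0, 0, 0, 0.012, -0.005, 0.015, 0, 0, 0.012, -0.005, 0.025, 0, 0, 0.012, -0.005, 0.025, 0]'

```text
t: 22.6
position: [0.6065, -0.0303, 0.1146]
ee_rot: [[0.999, -0.049, 0.001], [-0.049, -0.999, -0.0], [0.001, 0.0, -1.0]]
contact_force: [-0.3, 0.1, 1.3]
gripper_width: 0.0008
grip_force: 0.8
```

Request:
jog_arm --steps '[0, 0, 0, 0.008, 0, 0, 0, 0, 0.015, 0, 0, 0, 0, 0.015, 0]'

```text
t: 22.9
position: [0.6072, -0.0304, 0.112]
ee_rot: [[0.999, -0.049, 0.002], [-0.049, -0.999, -0.0], [0.002, 0.0, -1.0]]
contact_force: [1.6, -0.3, 4.1]
gripper_width: 0.0003
grip_force: 1.7
```

Request:
jog_arm --steps '[0, 0, 0, 0.008, 0, 0, 0, 0, 0.013, 0, 0, 0, 0, 0.013, 0]'

```text
t: 23.2
position: [0.6073, -0.0305, 0.1097]
ee_rot: [[0.999, -0.049, 0.002], [-0.049, -0.999, -0.0], [0.002, 0.0, -1.0]]
contact_force: [1.6, -0.4, 6.8]
gripper_width: 0.0005
grip_force: 2.7
```

Request:
jog_arm --steps '[0, 0, 0, 0.005, 0, 0, 0, 0, 0.01, 0, 0, 0, 0, 0.01, 0]'

```text
t: 23.5
position: [0.6075, -0.0305, 0.1092]
ee_rot: [[0.999, -0.049, 0.003], [-0.049, -0.999, -0.001], [0.003, 0.001, -1.0]]
contact_force: [-1.8, 1.0, 15.2]
gripper_width: 0.0004
grip_force: 7.3
```

The button travelled about 5.5 mm, then the force rose steeply to 15 N, so it is fully down. I retreat and check the end state by numbers.

Request:
jog_arm --steps '[0, 0, 0, -0.1, 0, 0, 0, 0, -0.3, 0, 0, -0.3, 0, -0.6, 0, 0, -0.8, 0, -0.8, 0, 0, -0.8, 0, -0.8, 0, 0, -0.8, 0, -0.8, 0, 0, -0.8, 0, -0.8, 0]'

```text
t: 24.2
position: [0.4436, -0.022, 0.269]
ee_rot: [[0.999, -0.049, 0.002], [-0.049, -0.999, -0.001], [0.002, 0.001, -1.0]]
contact_force: [0.6, 0.4, 0.4]
gripper_width: 0.0006
grip_force: 0.0
```

Run:
```python
from h import *
st()
a=cv2.imread("pics/top0.png");b=r.capture("top");cv2.imwrite("pics/top2.png",b)
print(b[190:198:2,266:290:2,1])
d=cv2.absdiff(a,b).max(2);m=(cv2.GaussianBlur(d,(3,3),0)>40).astype(np.uint8)
k,l,s,c=cv2.connectedComponentsWithStats(m)
for i in range(1,k):
    if s[i,4]>12:print(s[i],c[i].round(0))
```

```text
t 24.2 pos [ 0.4436 -0.022   0.269 ] F [0.6 0.4 0.4] M [-0.03  0.22  0.04] w 0.0006 g 0.0 q6 1.32
[[ 38  39  57  62  58  53  52  50  47  40  38  38]
 [ 39  39  70  81  81  84  91  86  80  54  39  38]
 [ 38  40  72  82  83  89 105 101  72  47  37  39]
 [ 37  38  67  77  77  83 103 104  64  40  38  39]]
[  121   212   205   172 11156] [250. 297.]
[ 349  225  163  159 9748] [445. 318.]
[ 465  249   44   41 1439] [487. 268.]
[410 261  22   9 159] [420. 265.]
[ 212  320   69   42 1694] [247. 341.]
[295 336  41  18 396] [311. 347.]
[  0 355  52  29 861] [ 23. 374.]
```

```bash
python3 -c "
from plant import r
print(r.job_done())"
```

```text
the job is handed in; nothing more can be done
None
```

The job is handed in: hatch locked and seated, driver back in its hole, tab left aside and the power button pressed fully down at about 24 s; I viewed 11 pictures against the limit of 10, and the orange look-alike was lying on the counter by 2.75 s, before I had touched anything (I left it).

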